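# Lock the specimen transport chest

## Robot

A 6-joint arm with a two-finger parallel gripper is mounted at the origin on the work surface. World frame = base frame: x ahead of the robot, y to its left, z up, the work surface at z = 0. Lengths are in m, angles in rad, forces in N, time in s.
With the tool pointing down it reaches from about 0.225 to 0.875 m from the base axis. Payload 3.4 kg.
Tool frame: the origin (TCP) lies on the centre line of the jaws, within the pads' length; the fingertips stand 14 mm ahead of it and the grasp point (between the pads) lies 5 mm behind it; z points along the fingers, y is the line along which they close (so a half turn about z gives the same grasp; the last joint's range is limited). The gripper opens to 85 mm and grips with 20 to 120 N. Pads are 22 mm wide; open, the fingers measure 114 mm over their backs; the gripper's body (76 mm by 85 mm) begins 54 mm behind the grasp point. The pads swing forward as they close: fully open they stand 13 mm farther back than shut.
Start: joints at [1.037, 0.276, 1.505, -0, 1.361, -0.121], TCP at [0.231, 0.527, 0.245] pointing down, gripper open.
Joint ranges: [-2.89, 2.89], [-0.75, 2.08], [0.22, 2.7], [-1.18, 4.32], [0.11, 2.71], [-2.7, 2.7]. Speed limits (rad/s): [2.57, 2.57, 3.14, 3.14, 3.14, 3.14].

## Interface

Orientations are given as a 3x3 rotation matrix whose columns are the frame's x, y, z axes.
In Python, from cell import env, probe_bus, read_camera gives the robot as it stands (env), with the cameras as plain functions and the readings (probe_bus).
- The arm moves only by the shell command python3 inch.py 'ROWS' [FORCE]. ROWS is a JSON list of rows, 1 to 8 of them, each of 7 numbers: a rotation vector rx, ry, rz in rad, then dx, dy, dz in m, then the finger opening in m; each row shifts and turns the commanded pose from where the row before left it, along the tool's axes as they then stand; what a row does not reach is not made up. A row lasts 1/8 s, in which the tool goes at most 0.0625 m and 0.188 rad, less where a joint would pass 70% of its speed; a pose out of reach is approached as far as the arm can. The fingers move at their own pace and stop on an object; FORCE is the grip in N (left out, the last holds). Time passes only in rows, so rows that do not move let the fingers close. It prints the time, the measured TCP pose, the force, the opening and the grip force at its end.
- probe_bus.sense(): the state, without advancing time (a new reading comes with each control period).
- read_camera(name): name is "side" or "top" or "wrist"; returns a dict with "pixels" (384x512x3 uint8, red, green, blue), "K" (3x3 intrinsics, pixels), "world_to_cam" (4x4, takes a point from world to camera coordinates); the wrist camera has in their place "hand_eye" (4x4, takes a point from camera to tool coordinates, whose origin is the TCP and whose axes are the flange's). Camera axes: x right, y down, z forward; pixel columns grow to the right and rows downward; lengths in m; the calibration is good to about 2 mm. A picture is of the moment at which its call begins: read the wrist's pose just before it. There is no depth.
- env.finish_job(): hands the job in; it is judged then, once.
The state is a dict: "clock": time; "joint_positions": joint angles; "qd": joint speeds; "tau": joint torques, N m; "eef_pos": TCP position; "eef_rot": TCP orientation; "ft_force": force on the tool from outside, world axes, zero at the start; "torque": the same for the moment, N m; "finger_gap": finger opening in m; "finger_force": force on a finger pad.
Only numpy, scipy, OpenCV 4.12 (cv2) and the standard library are available. Lean on these libraries where they do the work, as an engineer would, in place of code of your own. Each camera call takes 0.05 s, during which the arm holds its last target. There are 200 camera calls.

## Task

Close the lid of the blue specimen chest, swing its hasp down flat over the staple, then take the red-headed locking pin out of the grey tube rack and push it down through the staple in front of the hasp until its collar sits on the staple. Leave the sample tubes in the rack and do not shift the beaker, the bottle or the marker.

Things in the scene. Friction and masses are not known exactly. Their poses are not given: they have to be found in the camera images.
- chest: Blue transport chest fixed to the bench, 220 mm deep (its x), 300 wide (its y), 230 tall shut: a 130 mm body under a 100 mm deep hinged lid. Origin: centre of its underside, z up. Its front, with staple and hasp, faces its own -x; the front wall is the plane x = -110 mm.
- lid_lip (a point): Front bottom edge, mid-width, of the aluminium grip lip along the top of the lid's front: 22 mm deep, 25 high; with the lid shut it is at chest x = -132 mm, 205 to 230 mm above the bench. It leaves no room for an upright gripper over the staple: lean the tool 20 to 45 degrees back from the front, fingers pointing down and in towards the wall.
- lid (a joint): Lid hinge angle in rad: 0 shut, positive open (front edge up). The hinge line lies along the chest's y axis at x = +110 mm, z = 130 mm. The hinge is stiff: the lid stays where it is left; a light push of 1 to 5 N down on its front edge moves it.
- lid_press (a point): Point on the lid's flat top, in the middle of its width, 25 mm behind the front wall plane (195 mm in front of the lid hinge line and 100 mm above the lid's seam): a good place to press the lid shut. A black carrying handle stands 25 mm high on the lid, 105 mm further back.
- hasp (a joint): Hasp hinge angle relative to the lid, in rad: 0 hanging flat in front of the chest wall over the staple; positive swings its free end out from the front and up (1.57 sticks straight out when the lid is shut). Stiff hinge: it stays where it is left; about 0.15 N m swings it.
- hasp_hinge (a point): Middle of the hasp's hinge line, which runs along the chest's y on the front of the lid; with the lid shut at chest x = -122 mm, z = 145 mm. The steel hasp plate is 60 mm wide, 4 thick (centred on the hinge line) and 116 long. The point's z axis points from the plate's free end to the hinge.
- hasp_end (a point): Middle of the hasp's free end, 116 mm from the hinge line, in the plate's mid-plane; its x axis is normal to the plate (the outer face looks to -x). Slot: 38 mm wide, 58 to 82 mm from the hinge line. The end is curled outward by 6 mm.
- hasp_pad (a point): Point on the hasp's outer face, mid-width, 42 mm from the hinge line, between hinge and slot: a clear place to push the hasp from outside, down and in towards the chest.
- staple (a point): Centre of the staple's opening at the top of its bars (83.5 mm above the bench); axes as the chest. The staple is a level U of 7 mm bar standing out of the front wall: the pin goes straight down. Opening: 16 mm wide (y), from the closed hasp's outer face (x = +18 mm here) to the inside of the nose (x = -11.5). Outside: 30 mm wide, out to x = -18.5.
- pin: Loose locking pin, about 70 g, standing upright in a hole of the rack. Origin: on its axis at the underside of its collar, z up along the pin to the head. Below the collar a 10 mm diameter steel shank 60 mm long with a tapered tip; the collar is 24 mm in diameter and 6 mm thick; above it a round red head 20 mm in diameter and 42 mm tall (6 to 48 mm above the origin).
- pin_grip (a point): Point on the pin's axis 32 mm above the collar's underside, inside the red head: a good place to grip.
- rack: Grey tube rack fixed to the bench, 120 x 250 mm, 80 mm high (top face), with two rows of 16 mm holes at 40 mm spacing. Origin: centre of its underside. Pin and tubes stand in one row, 80 mm apart.
- tube_a: Loose sample tube, 13 mm diameter, with a blue cap 18 mm in diameter, 96 mm tall, standing in the rack (top 102 mm above the bench). Origin: centre of its underside.
- tube_b: Loose sample tube just like tube_a.
- beaker: Loose clear glass beaker, 72 mm across, 90 mm tall. Origin: centre of its underside.
- spray_bottle: Loose white bottle with a blue cap, 66 mm across, 170 mm tall. Origin: centre of its underside.
- marker: Loose black marker pen lying on the bench, 132 mm long, 12 mm thick. Origin: on the bench under its middle.

How it is judged:
By the outcome, as a careful person would: the job done as asked, in the order asked, and still so for the second after the job is handed in, with the robot touching nothing.
It also fails if it takes over 64 s, if anything falls off the work surface, if the arm or the gripper's body presses on something with over 40 N, if the wrist force passes 120 N, or if a joint passes its speed limit or range.

## Working session

There is one attempt and no reset: what is moved stays moved. The work goes in short steps, Python scripts to look and compute and a shell command to move; the robot and the scene stay as the last step left them, time stands still between calls to the robot, and variables do not carry over. Pictures are saved under pics/ and viewed, at most 10 in all, crops included, and the job is handed in when it is done.

```bash
ls; mkdir -p pics
python3 - <<'E'
from cell import env, probe_bus, read_camera
import cv2,json,numpy as np
for n in ("side","top"):
    c=read_camera(n); cv2.imwrite(f"pics/{n}0.png",cv2.resize(c["pixels"][:,:,::-1],(800,600),interpolation=cv2.INTER_CUBIC))
    np.savez(f"{n}0.npz",**c); print(n,np.round(c["K"],1).tolist(),np.round(c["world_to_cam"],3).tolist())
s=probe_bus.sense();print(s["clock"],np.round(s["eef_rot"],3).tolist())
E
```

```text
cell.py
inch.py
pics
side [[363.5, 0.0, 259.4], [0.0, 363.5, 188.5], [0.0, 0.0, 1.0]] [[0.986, -0.169, 0.015, -0.558], [-0.107, -0.686, -0.72, 0.203], [0.132, 0.708, -0.694, 0.874], [0.0, 0.0, 0.0, 1.0]]
top [[396.9, 0.0, 252.0], [0.0, 396.9, 192.6], [0.0, 0.0, 1.0]] [[-0.022, -1.0, 0.02, 0.041], [-0.991, 0.019, -0.135, 0.598], [0.134, -0.023, -0.991, 1.052], [0.0, 0.0, 0.0, 1.0]]
0.1 [[-0.916, 0.401, -0.001], [0.401, 0.916, -0.001], [0.0, -0.002, -1.0]]
```

View pics/side0.png

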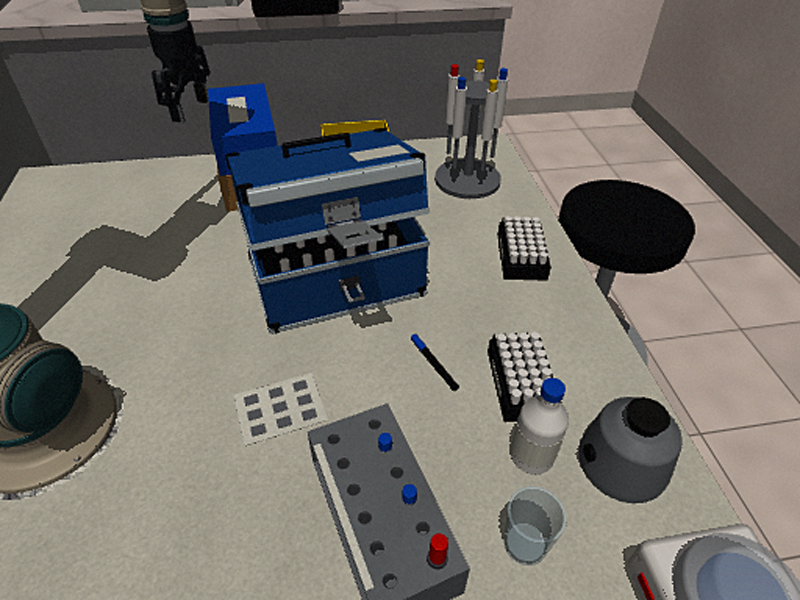

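View pics/top0.png

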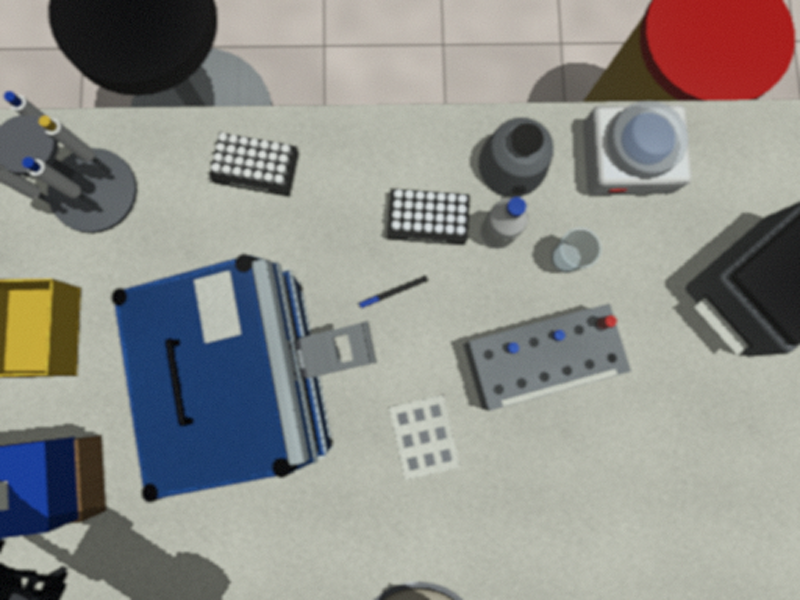

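Run:
```python
import cv2,numpy as np
s=np.load("side0.npz")["pixels"][:,:,::-1];t=np.load("top0.npz")["pixels"][:,:,::-1]
r=lambda a,f:cv2.resize(a,None,fx=f,fy=f,interpolation=cv2.INTER_CUBIC)
A=r(s[80:220,140:290],4) #600x560
B=r(s[325:385,240:290],4) #200x240
C=r(t[190:240,370:420],4)#200x200
im=np.zeros((560,800,3),np.uint8);im[:,:600]=A;im[:B.shape[0],600:]=B;im[300:500,600:]=C
cv2.imwrite("pics/c1.png",im)
D=r(t[155:325,65:250],4)[:600];cv2.imwrite("pics/c2.png",D)
```

```text
(no output)
```

View pics/c1.png

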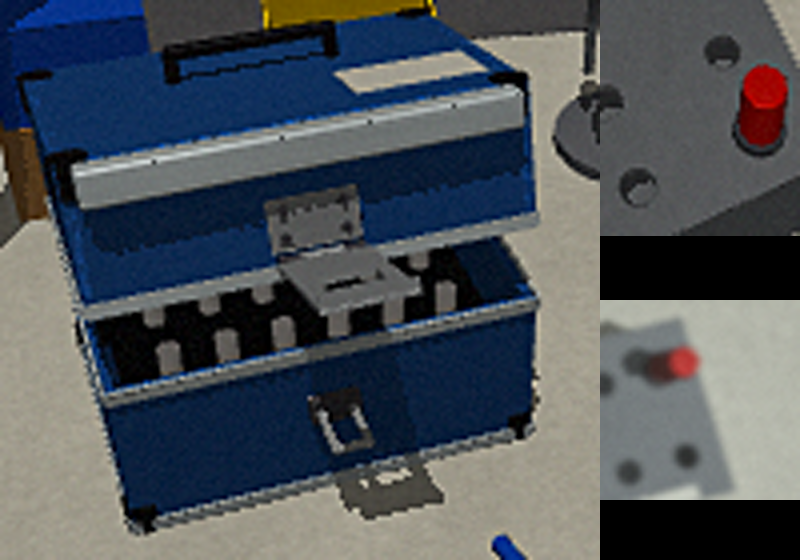

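View pics/c2.png

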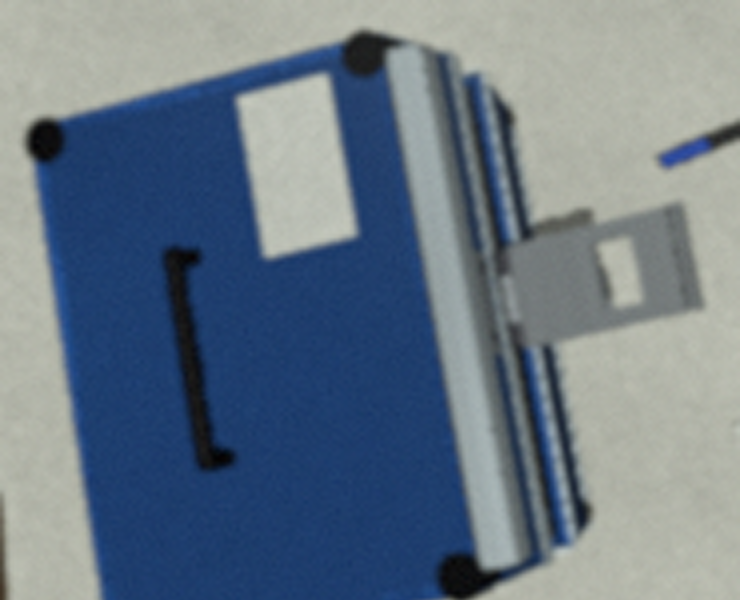

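```bash
cat > h.py <<'E'
import numpy as np
from scipy.optimize import least_squares
def proj(c,P):
    P=np.atleast_2d(P); q=P@c["world_to_cam"][:3,:3].T+c["world_to_cam"][:3,3]; q=q@c["K"].T
    return q[:,:2]/q[:,2:]
S=dict(np.load("side0.npz"));T=dict(np.load("top0.npz"))
def lidpt(p,a): # chest coords of shut-lid pt, opened by a about (0.11,z.13): front edge up
    x,y,z=p[0]-.11,p[1],p[2]-.13; c,s=np.cos(a),np.sin(a)
    return np.array([.11+c*x+s*z,y,.13-s*x+c*z])
def hasppt(d,y,h,a,n=0): # d along plate, n outward normal
    c,s=np.cos(h),np.sin(h)
    return lidpt([-.122-d*s-n*c,y,.145-d*c+n*s],a)
def world(p,cx,cy,yaw):
    c,s=np.cos(yaw),np.sin(yaw); return np.array([cx+c*p[0]-s*p[1],cy+s*p[0]+c*p[1],p[2]])
E
cat > fit.py <<'E'
from h import *
sc=lambda x,y:(140+x/4-.375,80+y/4-.375); tc=lambda x,y:(65+x/4-.375,155+y/4-.375)
def pts(v):
    cx,cy,yaw,a,h,L=v; b=lambda *p:p; l=lambda *p:lidpt(p,a)
    L_=[(S,sc(137,530),(-.11,.15,0)),(S,sc(530,437),(-.11,-.15,0)),(S,sc(103,402),(-.11,.15,.13)),(S,sc(538,300),(-.11,-.15,.13)),
    (S,sc(80,314),l(-.11,.15,.13)),(S,sc(538,224),l(-.11,-.15,.13)),
    (S,sc(80,210),l(-.132,L,.205)),(S,sc(525,130),l(-.132,-L,.205)),(S,sc(75,165),l(-.132,L,.23)),(S,sc(520,88),l(-.132,-L,.23)),
    (T,tc(390,50),l(-.11,-L,.23)),(T,tc(425,47),l(-.132,-L,.23)),(T,tc(527,565),l(-.132,L,.23)),(T,tc(482,570),l(-.11,L,.23)),
    (S,sc(325,312),hasppt(.116,.03,h,a)),(S,sc(420,290),hasppt(.116,-.03,h,a)),
    (T,tc(682,203),hasppt(.116,-.03,h,a)),(T,tc(705,306),hasppt(.116,.03,h,a))]
    return L_
def f(v): return np.concatenate([(proj(c,world(p,*v[:3]))[0]-np.array(uv)) for c,uv,p in pts(v)])
r=least_squares(f,[.45,.4,1.6,.3,1.5,.145],loss="soft_l1",method="trf")
print("cx cy yaw lid hasp L",np.round(r.x,4));print(np.round(f(r.x).reshape(-1,2),1).tolist())
np.save("chest.npy",r.x)
bs=(240+165/4-.375,325+82/4-.375);bt=(370+84/4-.375,190+61/4-.375)
q=least_squares(lambda p:np.concatenate([proj(S,p)[0]-bs,proj(T,p)[0]-bt]),[.5,0,.128]);print("pin top",q.x,q.fun)
v=r.x
for n,p in dict(press=lidpt((-.085,0,.23),v[3]),pad=hasppt(.042,0,v[4],v[3],.002),hend=hasppt(.116,0,v[4],v[3]),staple=(-.142,0,.0835),lip=lidpt((-.132,0,.205),v[3])).items(): print(n,np.round(world(p,*v[:3]),3))
E
python3 fit.py
cat > to.py <<'E'
# usage: to(pos, azimuth_deg, lean_deg): tool-frame shift (before turning) and rotvec still needed
from h import *
from cell import env, probe_bus, read_camera
from scipy.spatial.transform import Rotation as R
v=np.load("chest.npy"); A0=np.degrees(v[2])
def rot(az,lean): return R.from_euler("z",az,degrees=True).as_matrix()@np.diag([1,-1,-1.])@R.from_euler("y",lean,degrees=True).as_matrix()
def to(pos,az=A0,lean=0,name=""):
    s=probe_bus.sense();Rc=np.array(s["eef_rot"]);G=rot(az,lean)
    print(name,"shift now-axes",np.round(Rc.T@(np.array(pos)-s["eef_pos"]),4),"goal-axes",np.round(G.T@(np.array(pos)-s["eef_pos"]),4),"rotvec",np.round(R.from_matrix(Rc.T@G).as_rotvec(),3))
def C(p): return world(p,*v[:3])
def rel(p): # chest coords of world p
    d=np.array(p)-[v[0],v[1],0];c,s=np.cos(v[2]),np.sin(v[2]);return np.array([c*d[0]+s*d[1],-s*d[0]+c*d[1],d[2]])
E
python3 - <<'E'
from to import *
p=C(lidpt((-.085,0,.23),v[3])); to(p+[0,0,.014+.05],name="above press")
E
python3 inch.py '[[0,0,0,0,0,-0.06,0],[0,0,0,0,0,-0.06,0],[0,0,0,0,0,-0.04,0]]' 40
```

```text
above press shift now-axes [-0.3507 -0.175  -0.0979] goal-axes [-0.3425  0.1905 -0.0982] rotvec [-0.002  0.001  0.97 ]
clock: 0.48
eef_pos: [0.2308, 0.5269, 0.408]
eef_rot: [[-0.916, 0.401, 0.001], [0.401, 0.916, 0.002], [-0.0, 0.003, -1.0]]
ft_force: [0.4, 0.3, 0.2]
finger_gap: 0.0319
finger_force: 0.0
```

```bash
python3 inch.py '[[0,0,0.162,0,0,0,0],[0,0,0.162,0,0,0,0],[0,0,0.162,0,0,0,0],[0,0,0.162,0,0,0,0],[0,0,0.162,0,0,0,0],[0,0,0.162,0,0,0,0]]' | head -3
python3 inch.py '[[0,0,0,-0.049,0.027,0,0],[0,0,0,-0.049,0.027,0,0],[0,0,0,-0.049,0.027,0,0],[0,0,0,-0.049,0.027,0,0],[0,0,0,-0.049,0.027,0,0],[0,0,0,-0.049,0.028,0,0],[0,0,0,-0.049,0.028,0,0]]'
python3 - <<'E'
from to import *
to(C(lidpt((-.085,0,.23),v[3]))+[0,0,.014],name="press start");to(C((-.085,0,.23+.014)),name="end")
E
```

```text
clock: 1.23
eef_pos: [0.2306, 0.5265, 0.4047]
eef_rot: [[-0.18, 0.984, -0.001], [0.984, 0.18, -0.001], [-0.001, -0.001, -1.0]]
clock: 2.1
eef_pos: [0.4826, 0.2234, 0.405]
eef_rot: [[-0.185, 0.983, -0.0], [0.983, 0.185, 0.0], [0.0, -0.0, -1.0]]
ft_force: [0.7, 0.2, -0.3]
finger_gap: 0.0001
finger_force: 0.0
press start shift now-axes [ 0.0022 -0.0006  0.1123] goal-axes [ 0.0022 -0.0006  0.1123] rotvec [-0.    -0.    -0.002]
end shift now-axes [-0.0319 -0.0005  0.161 ] goal-axes [-0.0318 -0.0006  0.161 ] rotvec [-0.    -0.    -0.002]
```

```bash
python3 inch.py '[[0,0,0,0,0,0.04,0],[0,0,0,0,0,0.04,0],[0,0,0,0,0,0.02,0],[0,0,0,0,0,0.01,0],[0,0,0,-0.003,0,0.006,0],[0,0,0,-0.004,0,0.006,0]]'
python3 inch.py '[[0,0,0,-0.004,0,0.006,0],[0,0,0,-0.004,0,0.006,0],[0,0,0,-0.004,0,0.006,0],[0,0,0,-0.004,0,0.006,0],[0,0,0,-0.004,0,0.006,0],[0,0,0,-0.004,0,0.006,0]]'
```

```text
clock: 2.85
eef_pos: [0.4833, 0.2181, 0.284]
eef_rot: [[-0.185, 0.983, 0.001], [0.983, 0.185, 0.0], [0.0, 0.001, -1.0]]
ft_force: [-0.4, -0.9, 2.5]
finger_gap: 0.0003
finger_force: 0.9
clock: 3.6
eef_pos: [0.4875, 0.1947, 0.2467]
eef_rot: [[-0.185, 0.983, -0.0], [0.983, 0.185, 0.001], [0.001, -0.0, -1.0]]
ft_force: [0.9, 0.4, 0.4]
finger_gap: -0.0
finger_force: 0.3
```

```bash
for i in 1 2; do python3 inch.py '[[0,0,0,0,0,0.002,0],[0,0,0,0,0,0.001,0]]' | grep -E "pos|ft"; done
```

```text
eef_pos: [0.4873, 0.1944, 0.2441]
ft_force: [0.2, -1.5, 1.9]
eef_pos: [0.4874, 0.1944, 0.2439]
ft_force: [-5.1, -2.9, 16.6]
```

```bash
python3 inch.py '[[0,0,0,0,0,-0.04,0],[0,0,0,-0.02,0,-0.04,0],[0,0,0,-0.05,0,0,0],[0,0,0,-0.05,0,0,0],[0,0.175,0,0,0,0,0],[0,0.175,0,0,0,0,0],[0,0.175,0,0,0,0,0],[0,0.173,0,0,0,0,0]]'
python3 - <<'E'
from to import *
print(rel(probe_bus.sense()["eef_pos"])); to(C((-.173,0,.186)),lean=40)
import cv2
c=read_camera("side");np.savez("side1.npz",**c)
cv2.imwrite("pics/s1.png",cv2.resize(c["pixels"][60:230,120:300,::-1],None,fx=3,fy=3,interpolation=cv2.INTER_CUBIC))
E
```

```text
clock: 5.1
eef_pos: [0.5103, 0.0762, 0.3221]
eef_rot: [[-0.142, 0.983, -0.117], [0.75, 0.184, 0.636], [0.646, 0.003, -0.763]]
ft_force: [0.3, -0.4, -0.9]
finger_gap: -0.0001
finger_force: 0.0
[-0.20297389 -0.00032261  0.3221036 ]
 shift now-axes [-0.0651 -0.0008  0.1232] goal-axes [-0.0645 -0.0003  0.1235] rotvec [ 0.004 -0.005 -0.   ]
```

View pics/s1.png

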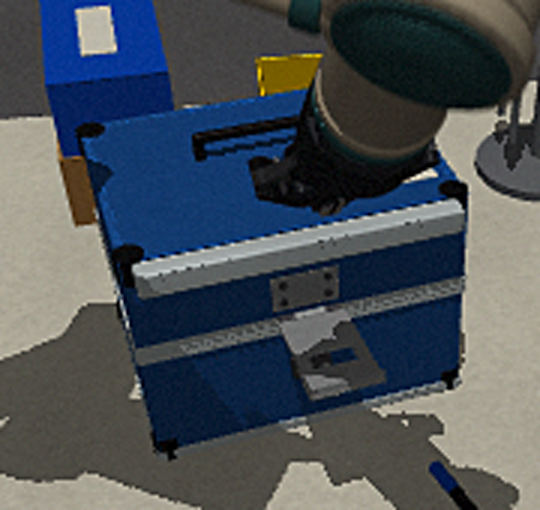

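Run:
```python
from to import *
for h in (1.2,1.4,1.55,1.7): print(h,[np.round((proj(S,C(hasppt(.116,y,h,0)))[0]-[120,60])*3).tolist() for y in (.03,-.03)])
print([np.round((proj(S,C((-.132,y,.205)))[0]-[120,60])*3).tolist() for y in (.137,-.137)])
```

```text
1.2 [[314.0, 443.0], [383.0, 425.0]]
1.4 [[315.0, 429.0], [386.0, 411.0]]
1.55 [[315.0, 416.0], [386.0, 398.0]]
1.7 [[313.0, 399.0], [386.0, 381.0]]
[[143.0, 303.0], [463.0, 235.0]]
```

```bash
python3 inch.py '[[0,0,0,-0.022,0,0.041,0],[0,0,0,-0.022,0,0.041,0],[0,0,0,-0.021,0,0.041,0]]'
python3 - <<'E'
from to import *
def tcp(h):
    low=h>.87; d=.05 if low else .028+.010*(.87-h)/.87
    p=hasppt(d,0,h,0,.002); sg=1 if low else -1
    t=p+sg*.011*np.array([.766,0,.643]); return t-.014*np.array([.643,0,-.766])
s=probe_bus.sense();Rc=np.array(s["eef_rot"]);prev=np.array(s["eef_pos"])
for h in (1.7,1.5,1.3,1.1,.9,.7,.5,.3,.15,0):
    q=C(tcp(h));print(h,np.round(Rc.T@(q-prev),4),np.round(rel(q),3));prev=q
E
```

```text
clock: 5.52
eef_pos: [0.5045, 0.1057, 0.1841]
eef_rot: [[-0.143, 0.983, -0.118], [0.755, 0.185, 0.63], [0.641, 0.001, -0.768]]
ft_force: [0.4, 0.4, 0.3]
finger_gap: 0.0001
finger_force: 0.0
1.7 [-0.0075 -0.0002  0.0105] [-0.172 -0.     0.171]
1.5 [-0.0069 -0.      0.0072] [-0.173 -0.     0.161]
1.3 [-0.0053 -0.      0.0084] [-0.171 -0.     0.151]
1.1 [-0.0036 -0.      0.0093] [-0.168  0.     0.142]
0.9 [-0.0016 -0.      0.0099] [-0.163  0.     0.133]
0.7 [-0.0019 -0.      0.0066] [-0.16   0.     0.127]
0.5 [-0.0009 -0.      0.0067] [-0.157  0.     0.121]
0.3 [ 0.0007 -0.      0.0072] [-0.152 -0.     0.116]
0.15 [ 0.0016 -0.      0.0054] [-0.147  0.     0.113]
0 [ 0.0026 -0.      0.0053] [-0.141 -0.     0.111]
```

```bash
python3 inch.py '[[0,0,0,-0.0075,0,0.0105,0],[0,0,0,-0.007,0,0.007,0],[0,0,0,-0.005,0,0.0085,0],[0,0,0,-0.0035,0,0.0095,0],[0,0,0,-0.0015,0,0.010,0]]' | grep -E "pos|ft"
python3 inch.py '[[0,0,0,-0.002,0,0.0065,0],[0,0,0,-0.001,0,0.0065,0],[0,0,0,0.0005,0,0.007,0],[0,0,0,0.0015,0,0.0055,0],[0,0,0,0.0025,0,0.0055,0]]'
python3 - <<'E'
from to import *
print(rel(probe_bus.sense()["eef_pos"]))
E
```

```text
eef_pos: [0.5035, 0.1151, 0.1345]
ft_force: [0.2, -2.1, 1.0]
clock: 6.78
eef_pos: [0.4985, 0.1364, 0.1117]
eef_rot: [[-0.142, 0.983, -0.119], [0.753, 0.185, 0.631], [0.642, 0.0, -0.766]]
ft_force: [0.5, -2.5, 2.5]
finger_gap: -0.0003
finger_force: 1.6
[-1.41628657e-01  3.96053980e-05  1.11670286e-01]
```

```bash
for i in 1 2; do python3 inch.py '[[0,0,0,0.0015,0,0.0013,0],[0,0,0,0.0008,0,0.0006,0]]' | grep -E "pos|ft"; done
```

```text
eef_pos: [0.498, 0.1387, 0.1113]
ft_force: [1.1, -3.8, -0.5]
eef_pos: [0.4974, 0.1417, 0.1114]
ft_force: [0.8, -3.4, -3.8]
```

```bash
for i in 1 2 3; do python3 inch.py '[[0,0,0,0.0015,0,0.0013,0],[0,0,0,0,0,0,0]]' | grep -E "pos|ft"; done
```

```text
eef_pos: [0.4973, 0.1426, 0.1114]
ft_force: [0.9, -9.2, -0.5]
eef_pos: [0.4974, 0.1428, 0.1113]
ft_force: [-0.8, -16.8, 2.6]
eef_pos: [0.4974, 0.143, 0.1113]
ft_force: [-2.4, -24.5, 6.5]
```

```bash
python3 inch.py '[[0,0,0,-0.0035,0,-0.004,0],[0,0,0,0,0,-0.05,0.05],[0,0,0,0,0,-0.05,0.05],[0,0,0,0,0,0,0.05]]'
python3 - <<'E'
from to import *
import cv2
f=lambda a,k:cv2.resize(a[:,:,::-1],None,fx=k,fy=k,interpolation=cv2.INTER_CUBIC)
c=read_camera("side");np.savez("side2.npz",**c)
s=probe_bus.sense();w=read_camera("wrist");np.savez("w2.npz",pos=s["eef_pos"],rot=s["eef_rot"],**w)
im=np.zeros((600,800,3),np.uint8)
a=f(c["pixels"][125:225,190:260],6)[:600,:420];im[:a.shape[0],:a.shape[1]]=a
b=f(w["pixels"],380/512);im[:b.shape[0],420:420+b.shape[1]]=b
t=read_camera("top");np.savez("top2.npz",**t);d=f(t["pixels"][175:270,185:280],3);im[300:300+d.shape[0],420:420+d.shape[1]]=d
cv2.imwrite("pics/c3.png",im)
E
```

```text
clock: 8.52
eef_pos: [0.511, 0.0789, 0.1921]
eef_rot: [[-0.144, 0.983, -0.114], [0.753, 0.183, 0.633], [0.643, 0.005, -0.766]]
ft_force: [-1.2, 0.5, 0.3]
finger_gap: 0.0496
finger_force: 0.0
```

View pics/c3.png

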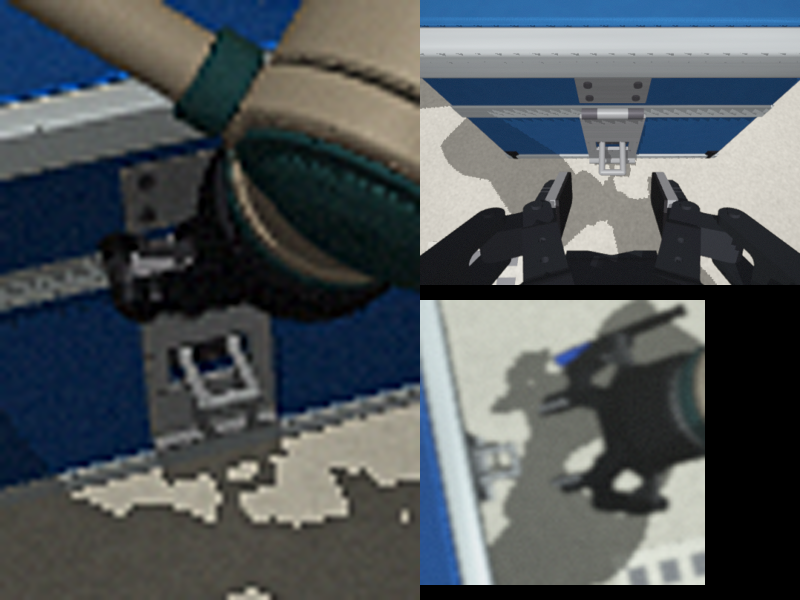

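Run:
```python
import numpy as np,cv2
w=np.load("w2.npz");cv2.imwrite("pics/w2c.png",cv2.resize(w["pixels"][140:242,200:320,::-1],None,fx=5.8,fy=5.8,interpolation=cv2.INTER_CUBIC));print(w["K"],w["hand_eye"])
```

```text
[[326.07291911   0.         257.57794396]
 [  0.         326.07291911 188.33171085]
 [  0.           0.           1.        ]] [[-4.78443471e-06 -9.61702875e-01 -2.74094109e-01  6.97956517e-02]
 [ 9.99998734e-01  4.31502169e-04 -1.53144957e-03 -1.29402720e-03]
 [ 1.59107166e-03 -2.74093769e-01  9.61701656e-01 -1.27946923e-01]
 [ 0.00000000e+00  0.00000000e+00  0.00000000e+00  1.00000000e+00]]
```

View pics/w2c.png

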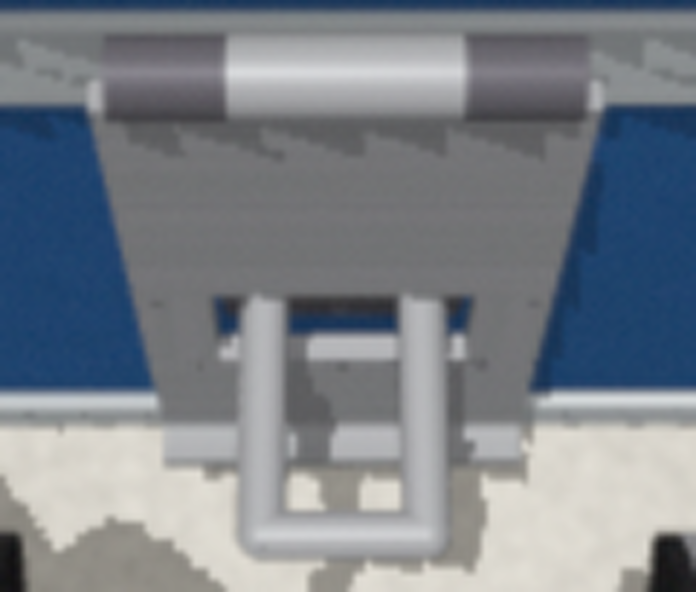

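```bash
cat > ray.py <<'E'
from to import *
def hit(w,uv,z):
    d=np.linalg.solve(w["K"],[*uv,1.]);H=w["hand_eye"];Rw=w["rot"]
    o=Rw@H[:3,3]+w["pos"];d=Rw@H[:3,:3]@d;return o+d*(z-o[2])/d[2]
E
python3 - <<'E'
from ray import *
w=dict(np.load("w2.npz"));m=lambda x,y:(200+x/5.8-.41,140+y/5.8-.41)
a,b=hit(w,m(263,533),.08),hit(w,m(423,533),.08)
print(a,b,np.linalg.norm(a-b),rel(a),rel(b),"yaw",np.degrees(np.arctan2(*(a-b)[1::-1])),A0)
# side view nose outer corners
for y in(.0115,-.0115): print(((proj(S,C((-.157,y,.08)))[0]-[190,125])*6).round())
E
```

```text
[0.48939321 0.12372142 0.08      ] [0.51118455 0.12783262 0.08      ] 0.022175763262367653 [-0.15238214  0.0113563   0.08      ] [-0.15241477 -0.01081944  0.08      ] yaw -169.31605676864646 100.76824162541791
[205. 407.]
[254. 395.]
```

```bash
python3 inch.py '[[0,0,0,0.02,0,-0.04,0.05],[0,0,0,0.02,0,-0.04,0.05],[0,0,0,0.02,0,-0.04,0.05],[0,0,0,0.02,0,-0.04,0.05]]' | grep -E "pos|ft"
python3 - <<'E'
from to import *
G=rot(30,35)
print(G.round(3).tolist()); to(np.array([.548,-.320,.112])-.12*G[:,2],30,35)
E
```

```text
eef_pos: [0.5158, 0.0403, 0.3634]
ft_force: [0.4, -0.8, 0.4]
[[0.709, 0.5, 0.497], [0.41, -0.866, 0.287], [0.574, 0.0, -0.819]]
 shift now-axes [-0.3913 -0.1002 -0.1297] goal-axes [-0.2689  0.3281 -0.0014] rotvec [-0.756 -0.077  0.977]
```

```bash
python3 inch.py '[[-0.0945,-0.0096,0.122,0,0,0,0.05],[-0.0945,-0.0096,0.122,0,0,0,0.05],[-0.0945,-0.0096,0.122,0,0,0,0.05],[-0.0945,-0.0096,0.122,0,0,0,0.05],[-0.0945,-0.0096,0.122,0,0,0,0.05],[-0.0945,-0.0096,0.122,0,0,0,0.05],[-0.0945,-0.0096,0.122,0,0,0,0.05],[-0.0945,-0.0096,0.122,0,0,0,0.05]]' | grep -E "pos|rot"
python3 inch.py '[[0,0,0,-0.0336,0.041,0,0.05],[0,0,0,-0.0336,0.041,0,0.05],[0,0,0,-0.0336,0.041,0,0.05],[0,0,0,-0.0336,0.041,0,0.05],[0,0,0,-0.0336,0.041,0,0.05],[0,0,0,-0.0336,0.041,0,0.05],[0,0,0,-0.0336,0.041,0,0.05],[0,0,0,-0.0336,0.041,0,0.05]]'
python3 - <<'E'
from to import *
import cv2
s=probe_bus.sense();w=read_camera("wrist");np.savez("w3.npz",pos=s["eef_pos"],rot=s["eef_rot"],**w)
cv2.imwrite("pics/w3.png",cv2.resize(w["pixels"][:,:,::-1],(800,600),interpolation=cv2.INTER_CUBIC))
print(s["joint_positions"])
G=rot(30,35);to(np.array([.548,-.320,.112])-.12*G[:,2],30,35)
E
```

```text
eef_pos: [0.5153, 0.0403, 0.361]
eef_rot: [[0.711, 0.496, 0.498], [0.406, -0.868, 0.284], [0.574, 0.0, -0.819]]
clock: 11.18
eef_pos: [0.4903, -0.3549, 0.2079]
eef_rot: [[0.707, 0.5, 0.499], [0.409, -0.866, 0.288], [0.577, 0.0, -0.817]]
ft_force: [1.0, 0.5, 0.9]
finger_gap: 0.0501
finger_force: 0.0
[-1.09130853  0.32118059  1.70671898  0.65871046  1.22640399 -0.31004804]
 shift now-axes [ 0.0056 -0.0075 -0.0035] goal-axes [ 0.0056 -0.0075 -0.0034] rotvec [ 0.006  0.001 -0.003]
```

View pics/w3.png

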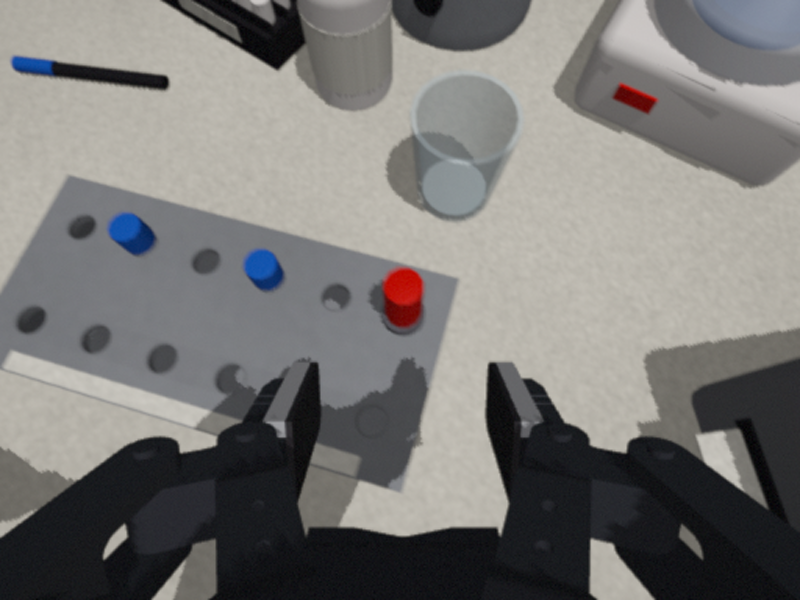

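Run:
```python
from ray import *
w=dict(np.load("w3.npz"));k=lambda x,y:((x+.5)/1.5625-.5,(y+.5)/1.5625-.5)
p=hit(w,k(404,284),.128);print("pin top",p)
print("collar",hit(w,k(404,318),.086))
to(np.array([p[0],p[1],.112])-.003*rot(30,35)[:,2],30,35)
```

```text
pin top [ 0.54658801 -0.32163273  0.128     ]
collar [ 0.54301599 -0.32377097  0.086     ]
 shift now-axes [ 0.0041 -0.0074  0.1124] goal-axes [ 0.004  -0.0068  0.1124] rotvec [ 0.006  0.001 -0.003]
```

```bash
python3 inch.py '[[0.006,0.001,-0.003,0.0045,-0.0073,0.03,0.05],[0,0,0,0,0,0.03,0.05],[0,0,0,0,0,0.03,0.05],[0,0,0,0,0,0.02,0.05],[0,0,0,0,0,0.002,0.05],[0,0,0,0,0,0,0],[0,0,0,0,0,0,0],[0,0,0,0,0,0,0]]' 40
python3 inch.py '[[0,0,0,0,0,0,0],[0,0,0,0,0,0,0]]' 60
python3 - <<'E'
from to import *
to(np.array([.5473,-.3208,.112])-.003*rot(30,35)[:,2],30,35)
E
```

```text
clock: 12.22
eef_pos: [0.5461, -0.3161, 0.1221]
eef_rot: [[0.705, 0.503, 0.5], [0.413, -0.864, 0.288], [0.577, 0.004, -0.817]]
ft_force: [1.0, -0.4, 0.1]
finger_gap: 0.0186
finger_force: 38.7
clock: 12.48
eef_pos: [0.5463, -0.316, 0.122]
eef_rot: [[0.705, 0.503, 0.5], [0.413, -0.864, 0.288], [0.577, 0.003, -0.817]]
ft_force: [0.7, -1.6, 3.9]
finger_gap: 0.018
finger_force: 58.7
 shift now-axes [-0.007   0.0046  0.0043] goal-axes [-0.007   0.0047  0.0043] rotvec [ 0.    -0.004  0.005]
```

```bash
python3 inch.py '[[0,0,0,0,0,0,0.05],[0,0,0,0,0,0,0.05],[0,0,0,-0.007,0.0047,0.0043,0.05],[0,0,0,0,0,0,0.05],[0,0,0,0,0,0,0.05]]' 40
python3 - <<'E'
from ray import *
import cv2
to(np.array([.5473,-.3208,.112])-.003*rot(30,35)[:,2],30,35)
s=probe_bus.sense();w=read_camera("wrist");np.savez("w4.npz",pos=s["eef_pos"],rot=s["eef_rot"],**w)
cv2.imwrite("pics/w4.png",cv2.resize(w["pixels"][150:384,120:400,::-1],None,fx=2.5,fy=2.5,interpolation=cv2.INTER_CUBIC))
E
```

```text
clock: 13.1
eef_pos: [0.5453, -0.321, 0.1133]
eef_rot: [[0.705, 0.504, 0.498], [0.412, -0.864, 0.29], [0.576, 0.001, -0.817]]
ft_force: [0.3, -0.0, 0.0]
finger_gap: 0.0498
finger_force: 0.0
 shift now-axes [ 0.0007  0.0008 -0.0009] goal-axes [ 0.0007  0.0008 -0.0009] rotvec [-0.002 -0.003  0.004]
```

View pics/w4.png

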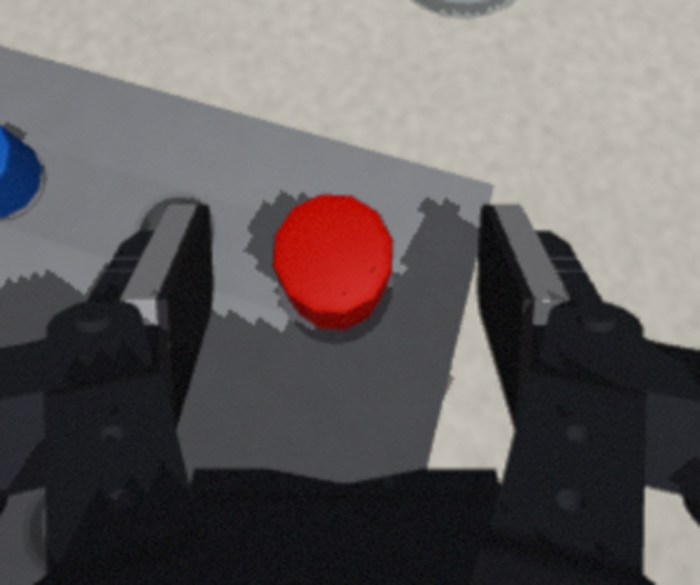

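Run:
```python
from ray import *
w=dict(np.load("w4.npz"));p=hit(w,(253,251.8),.128);print(p,w["rot"].T@(p-w["pos"]))
```

```text
[ 0.54430229 -0.31821235  0.128     ] [ 0.00887645 -0.00288131 -0.01175871]
```

```bash
python3 inch.py '[[0,0,0,0,-0.0025,0,0.05],[0,0,0,0,0,0,0],[0,0,0,0,0,0,0],[0,0,0,0,0,0,0],[0,0,0,0,0,0,0]]' 60
python3 inch.py '[[0,0,0,0.0173,0,-0.0245,0],[0,0,0,0.0173,0,-0.0245,0],[0,0,0,0.0173,0,-0.0245,0],[0,0,0,0.0173,0,-0.0245,0],[0,0,0,0.0173,0,-0.0245,0],[0,0,0,0.0173,0,-0.0245,0],[0,0,0,0,0,0,0],[0,0,0,0,0,0,0]]'
python3 - <<'E'
from ray import *
import cv2
c=read_camera("side")
s=probe_bus.sense();w=read_camera("wrist");np.savez("w5.npz",pos=s["eef_pos"],rot=s["eef_rot"],**w)
im=np.zeros((500,800,3),np.uint8)
g=lambda a,f:cv2.resize(a[:,:,::-1],None,fx=f,fy=f,interpolation=cv2.INTER_CUBIC)
im[:,:400]=g(c["pixels"][240:365,200:300],4);b=g(w["pixels"][150:350,170:350],2.2);im[:b.shape[0],400:400+b.shape[1]]=b
cv2.imwrite("pics/w5.png",im)
stp=C((-.138+.001,.0003,.0835));np.save("stp.npy",stp);print("staple",stp)
pass
G=rot(A0,35);to(stp+[0,0,.032+.085]-.003*G[:,2],A0,35)
E
```

```text
clock: 13.78
eef_pos: [0.5443, -0.319, 0.1139]
eef_rot: [[0.705, 0.504, 0.499], [0.413, -0.864, 0.289], [0.577, 0.002, -0.817]]
ft_force: [-0.6, 0.7, 1.2]
finger_gap: 0.0181
finger_force: 58.5
clock: 14.78
eef_pos: [0.5435, -0.3181, 0.2922]
eef_rot: [[0.706, 0.505, 0.497], [0.412, -0.863, 0.291], [0.575, -0.0, -0.818]]
ft_force: [0.2, 0.7, -1.3]
finger_gap: 0.018
finger_force: 60.0
staple [0.49738088 0.14089843 0.0835    ]
 shift now-axes [ 0.1047 -0.4177  0.183 ] goal-axes [0.324  0.0404 0.3352] rotvec [ 0.706 -0.003 -1.007]
```

View pics/w5.png

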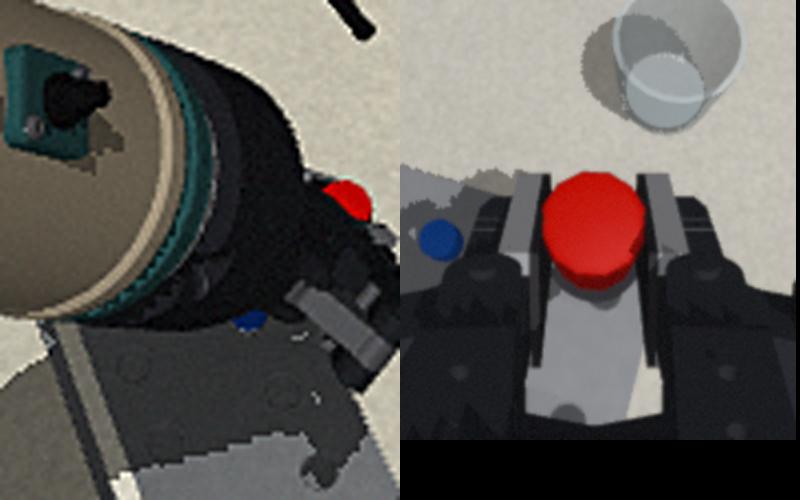

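```bash
python3 inch.py '[[0,0,0,0.0105,-0.042,0.018,0],[0,0,0,0.0105,-0.042,0.018,0],[0,0,0,0.0105,-0.042,0.018,0],[0,0,0,0.0105,-0.042,0.018,0],[0,0,0,0.0105,-0.042,0.018,0]]' | grep -E "pos|gap"
python3 inch.py '[[0.0883,0,-0.126,0,0,0,0],[0.0883,0,-0.126,0,0,0,0],[0.0883,0,-0.126,0,0,0,0],[0.0883,0,-0.126,0,0,0,0],[0.0883,0,-0.126,0,0,0,0],[0.0883,0,-0.126,0,0,0,0],[0.0883,0,-0.126,0,0,0,0],[0.0883,0,-0.126,0,0,0,0]]' | grep -E "pos|gap"
python3 inch.py '[[0,0,0,0,0,0,0],[0,0,0,0,0,0,0]]'
python3 - <<'E'
from ray import *
stp=np.load("stp.npy");G=rot(A0,35);to(stp+[0,0,.032+.085]-.003*G[:,2],A0,35)
w=dict(np.load("w5.npz"));d=np.linalg.solve(w["K"],[258.2,251,1.]);H=w["hand_eye"];o=H[:3,3];d=H[:3,:3]@d
print("pin top tool",o+d*(-.010-o[2])/d[2])
E
```

```text
eef_pos: [0.5192, -0.0878, 0.2484]
finger_gap: 0.0184
eef_pos: [0.5199, -0.0896, 0.2486]
finger_gap: 0.0181
clock: 16.75
eef_pos: [0.5196, -0.0892, 0.2492]
eef_rot: [[-0.153, 0.983, -0.105], [0.804, 0.186, 0.565], [0.574, 0.002, -0.819]]
ft_force: [-0.4, -0.4, -1.2]
finger_gap: 0.0181
finger_force: 60.0
 shift now-axes [0.1605 0.0208 0.1691] goal-axes [0.1606 0.0212 0.1689] rotvec [ 0.002 -0.001 -0.   ]
pin top tool [ 0.0083357  -0.00082175 -0.01      ]
```

```bash
python3 inch.py '[[0,0,0,0.0321,0.0042,0.0338,0],[0,0,0,0.0321,0.0042,0.0338,0],[0,0,0,0.0321,0.0042,0.0338,0],[0,0,0,0.0321,0.0042,0.0338,0],[0,0,0,0.0321,0.0042,0.0338,0],[0,0,0,0,0,0,0],[0,0,0,0,0,0,0]]'
python3 - <<'E'
from ray import *
import cv2
stp=np.load("stp.npy");G=rot(A0,35);to(stp+[0,0,.032+.085]-.003*G[:,2],A0,35)
for n in("side","top"):
    c=read_camera(n);np.savez(n+"6.npz",**c);h=cv2.cvtColor(c["pixels"],cv2.COLOR_RGB2HSV)
    m=((h[...,0]<8)|(h[...,0]>172))&(h[...,1]>150)&(h[...,2]>60)
    k,l,st,ce=cv2.connectedComponentsWithStats(m.astype(np.uint8))
    P=[stp+[0,0,.085+z] for z in(-.06,.006,.048)]
    print(n,[(st[i].tolist(),ce[i].round(1).tolist()) for i in range(1,k) if st[i,4]>15],"model tip, headbase, headtop",proj(c,np.array(P)).round(1).tolist())
E
```

```text
clock: 17.62
eef_pos: [0.497, 0.1382, 0.2029]
eef_rot: [[-0.154, 0.982, -0.105], [0.806, 0.187, 0.562], [0.572, 0.002, -0.82]]
ft_force: [-0.4, -1.3, -5.6]
finger_gap: 0.0181
finger_force: 65.5
 shift now-axes [0.0007 0.0009 0.0004] goal-axes [0.0007 0.0009 0.0004] rotvec [0.002 0.002 0.001]
side [([289, 41, 5, 8, 33], [290.6, 44.4]), ([220, 151, 7, 12, 55], [223.7, 157.4]), ([410, 366, 9, 18, 50], [413.7, 375.1])] model tip, headbase, headtop [[225.5, 179.3], [224.1, 160.0], [223.2, 146.7]]
top [([410, 0, 98, 64, 5506], [458.8, 29.5]), ([203, 223, 8, 9, 58], [206.5, 227.1])] model tip, headbase, headtop [[209.1, 229.5], [206.6, 228.3], [204.9, 227.4]]
```

```bash
python3 inch.py '[[0,0,0,-0.0123,0.0009,-0.0086,0],[0,0,0,-0.0106,0,0.0152,0],[0,0,0,0,0,0,0],[0,0,0,0,0,0,0]]'
cat > red.py <<'E'
from ray import *
import cv2
def red(c):
    h=cv2.cvtColor(c["pixels"],cv2.COLOR_RGB2HSV);m=((h[...,0]<8)|(h[...,0]>172))&(h[...,1]>150)&(h[...,2]>60)
    k,l,st,ce=cv2.connectedComponentsWithStats(m.astype(np.uint8));return [(st[i].tolist(),ce[i].round(1).tolist()) for i in range(1,k) if st[i,4]>25]
if __name__=="__main__":
    s=probe_bus.sense();p=np.array(s["eef_pos"]);print(rel(p))
    g=p+.003*np.array(s["eef_rot"])[:,2]; o=np.array([g[0],g[1],p[2]-.0339])
    for n in("side","top"):
        c=read_camera(n);np.savez(n+"7.npz",**c);print(n,red(c),"model tip,collar,head base,top",proj(c,o+np.array([[0,0,z] for z in(-.06,0,.006,.048)])).round(1).tolist())
    w=read_camera("wrist");np.savez("w7.npz",pos=p,rot=s["eef_rot"],**w);print("wrist",red(w),"before",red(dict(np.load("w5.npz"))))
    stp=np.load("stp.npy");print("to hover",rel(stp)-rel(o))
E
python3 red.py
```

```text
clock: 18.23
eef_pos: [0.5017, 0.1245, 0.1849]
eef_rot: [[-0.155, 0.982, -0.105], [0.804, 0.187, 0.565], [0.574, 0.003, -0.819]]
ft_force: [-0.7, 0.0, -0.7]
finger_gap: 0.0182
finger_force: 63.8
[-0.15389085 -0.0009323   0.18490507]
side [([288, 41, 6, 8, 34], [290.5, 44.5]), ([223, 162, 7, 10, 49], [226.4, 166.6]), ([410, 366, 9, 18, 50], [413.7, 375.4])] model tip,collar,head base,top [[227.9, 187.6], [226.8, 170.6], [226.7, 168.8], [225.9, 155.8]]
top [([410, 0, 98, 64, 5510], [458.8, 29.5]), ([209, 222, 9, 8, 54], [213.1, 225.4])] model tip,collar,head base,top [[215.3, 228.1], [213.6, 226.9], [213.4, 226.8], [212.0, 225.9]]
wrist [([234, 235, 48, 49, 1904], [257.8, 258.9])] before [([380, 137, 24, 15, 158], [391.2, 143.9]), ([234, 228, 48, 54, 1986], [257.6, 253.9])]
to hover [ 0.01516766  0.00123823 -0.06750507]
```

Run:
```python
import numpy as np
c=np.load("side7.npz")["pixels"].astype(int)
print("cols 216..238");
for v in range(160,200): print(v," ".join("%3d%s"%(c[v,u].mean(),"r" if c[v,u,0]>2*c[v,u,1]+20 else "b" if c[v,u,2]>1.4*c[v,u,0]+8 else " ") for u in range(216,239)))
```

```text
cols 216..238
160  15   15    4   14   15   12    8   11    3   15    7    3    3    7    4    5   10   11   14    0    3    0    1 
161   9    9   12   17    8    8    5    6    8   11    7   14    5    9    7    6    6    4    5    0   11    0    0 
162   5    2    7    3    6    9    3   11   11    5   11   19r  26r  26r   8    6   12   16    0   34   41   75   79 
163   8    4    9   10   12    8    5    0    1   26r  33r  27r  30r  26r   9    1   36   47   93   72  103   99   96 
164   7   18    7    4    4    5    7   30   19   28r  30r  24r  26r  23r   3    8   46   48   63   96  100   96   69 
165  33   76    2    2    7   55   48   34   18r  27r  31r  28r  27r  23r   5   38   45   51   76  102  104  103   78 
166  54   56   11   54   21   49   50    6   27r  29r  25r  26r  24r  20r  36   56   74   72   60   61   37b  22b  23b
167  35   25   16   51   45   46   54    9r  25r  31r  25r  25r  27r  24r  46   51   77   72   57   18b  21b  18b  22b
168  24   36   55   51   52   55   15   25r  24r  34r  31r  22r  24r  20r  18   80   73   67   58   20b  34b  35b  25b
169  49   51   
[... 2972 characters left out ...]
   53   55   53   51   50   50   49   52   46   51   48   50   48   53   54   52   50   48   36b  42b  47b
195  54   52   52   52   50   52   51   50   49   54   55   54   52   50   51   52   47   51   48   52   74   76   73 
196  54   55   50   48   51   52   51   56   53   53   49   47   51   49   52   50   61   58   72   74   72   70   72 
197  54   53   48   55   53   54   50   52   55   49   45   47   60   62   73   72   73   72   71   70   72   71   70 
198  54   50   51   52   49   50   52   48   59   61   73   70   71   69   70   71   71   73   67   72   76   72   76 
199  54   55   50   49   59   61   69   75   71   72   71   69   71   68   74   72   72   72   74   74   75   75   74
```

Run:
```python
from red import *
w=dict(np.load("w7.npz"));H=np.linalg.inv(w["hand_eye"])
def bbox(dx,dz,tilt):
    # cylinder in tool frame; up axis
    a=np.radians(35+tilt); up=np.array([np.sin(a),0,-np.cos(a)]); e=np.cross([0,1,0],up)
    th=np.linspace(0,2*np.pi,60); P=[]
    for z in(.006-.032,.048-.032):
        P+=[np.array([dx,0,dz])+up*z+.01*(np.cos(t)*e+np.sin(t)*np.array([0,1,0])) for t in th]
    q=(np.array(P)@H[:3,:3].T+H[:3,3])@w["K"].T;q=q[:,:2]/q[:,2:];return q[:60,1].max().round(1),q[60:,1].min().round(1),q[60:,1].max().round(1)
for t in(-8,-4,0,4,8): print(t,bbox(0,.003,t))
print(bbox(-.0026,.0067,0),"slid 4.5")
for f in("w5","w7"):
    c=np.load(f+".npz")["pixels"].astype(int);print(f,[tuple(c[v,258]) for v in range(224,292,3)])
```

```text
-8 (np.float64(277.5), np.float64(234.0), np.float64(285.6))
-4 (np.float64(281.2), np.float64(231.4), np.float64(282.7))
0 (np.float64(284.8), np.float64(229.0), np.float64(279.7))
4 (np.float64(288.4), np.float64(226.8), np.float64(276.6))
8 (np.float64(292.0), np.float64(224.7), np.float64(273.3))
(np.float64(285.3), np.float64(231.3), np.float64(280.4)) slid 4.5
w5 [(np.int64(193), np.int64(189), np.int64(180)), (np.int64(186), np.int64(176), np.int64(166)), (np.int64(189), np.int64(14), np.int64(0)), (np.int64(193), np.int64(14), np.int64(5)), (np.int64(194), np.int64(17), np.int64(6)), (np.int64(196), np.int64(26), np.int64(14)), (np.int64(197), np.int64(28), np.int64(20)), (np.int64(198), np.int64(26), np.int64(13)), (np.int64(199), np.int64(24), np.int64(17)), (np.int64(200), np.int64(31), np.int64(26)), (np.int64(201), np.int64(32), np.int64(26)), (np.int64(202), np.int64(34), np.int64(26)), (np.int64(204), np.int64(39), np.int64(33)), (np.int64(204), np.int64(38), np.int64(32)), (np.int64(205), np.int64(41), np.int64(34)), (np.int64(206), np.int64(42), np.int64(35)), (np.in
[... 647 characters left out ...]
64(37), np.int64(29)), (np.int64(224), np.int64(39), np.int64(29)), (np.int64(227), np.int64(44), np.int64(37)), (np.int64(228), np.int64(47), np.int64(41)), (np.int64(229), np.int64(49), np.int64(41)), (np.int64(229), np.int64(52), np.int64(42)), (np.int64(231), np.int64(56), np.int64(49)), (np.int64(232), np.int64(57), np.int64(50)), (np.int64(233), np.int64(59), np.int64(52)), (np.int64(234), np.int64(63), np.int64(57)), (np.int64(234), np.int64(62), np.int64(56)), (np.int64(235), np.int64(65), np.int64(58)), (np.int64(224), np.int64(43), np.int64(34)), (np.int64(82), np.int64(56), np.int64(60)), (np.int64(160), np.int64(156), np.int64(150)), (np.int64(224), np.int64(221), np.int64(212))]
```

```bash
python3 inch.py '[[0,-0.085,0,0,0.0012,0,0],[0,0,0,0,0,0,0],[0,0,0,0,0,0,0]]'
python3 - <<'E'
from red import *
s=probe_bus.sense();p=np.array(s["eef_pos"]);Rc=np.array(s["eef_rot"])
c=read_camera("side");np.savez("side8.npz",**c);o=p+.003*Rc[:,2];o[2]=p[2]-.0339
print(red(c)[1],proj(c,o+np.array([[0,0,z] for z in(-.06,0,.006)])).round(1).tolist())
d=np.load("stp.npy")-o;d[2]=0;print(Rc.T@d,rel(o), Rc.T@[0,0,1])
q=c["pixels"].astype(int)
for v in range(172,196): print(v," ".join("%3d%s"%(q[v,u].mean(),"b" if q[v,u,2]>1.4*q[v,u,0]+8 else " ") for u in range(218,238)))
E
```

```text
clock: 18.75
eef_pos: [0.5029, 0.1247, 0.1852]
eef_rot: [[-0.164, 0.982, -0.091], [0.849, 0.188, 0.494], [0.502, 0.004, -0.865]]
ft_force: [-0.8, 0.0, -0.5]
finger_gap: 0.0181
finger_force: 63.9
([223, 157, 8, 15, 68], [227.2, 165.5]) [[228.3, 187.5], [227.2, 170.5], [227.1, 168.7]]
[ 0.01333343 -0.00236417  0.0077374 ] [-0.15241282 -0.00208368  0.15126975] [ 0.5023846   0.00358207 -0.86463685]
172  50   71   70   68   74    9   19   21   18   24   20   18   17   25   76   71   77   20b  34b  32b
173  48   50   72   71   74   33   14   18   20   18   20   21   48   74   71   72   72   23b  36b  38b
174  50   49   73   67   70   72   60   50   36   40   33   45   76   70   49   54   73   21b  32b  32b
175  58   49   51   73   71   51   70   60   53   62   56   42   54   75   48   50   56   33b  34b  35b
176  49   46   52   69   71   49   49   60   51   59   54   41   53   48   48   52   54   33b  34b  37b
177  51   50   51   52   50   52   49   39   52   57   57   43   56   55   54   54   56   32b  24b  37b
178  56   47   51   53   49   51   51   50   53   54   52   46   52   52   55 
[... 1092 characters left out ...]
6   52   40   55   56   44   50   46   35   50   51   41   53   47   24b  25b
190  54   53   51   53   48   58   52   52   38   51   72   53   61   62   62   56   56   48   26b  25b
191  49   53   53   50   44   55   49   57   58   61   60   65   59   58   67   41   55   41   24b  21b
192  50   51   51   54   50   52   73   64   58   55   50   45   39   53   55   52   50   56   23b  29b
193  46   54   50   49   55   46   51   49   36   50   53   52   54   48   52   50   54   56   19b  22b
194  54   53   52   52   48   53   53   51   52   52   51   52   54   52   52   53   46   52   33b  46b
195  53   53   49   50   53   48   51   53   53   52   55   52   52   52   51   52   51   52   67   80
```

```bash
python3 inch.py '[[0,0,0,0.008,-0.0024,0.0035,0],[0,0,0,0.008,0,0.0035,0],[0,0,0,0,0,0,0],[0,0,0,0,0,0,0]]'
python3 - <<'E'
from red import *
s=probe_bus.sense();p=np.array(s["eef_pos"]);Rc=np.array(s["eef_rot"])
c=read_camera("side");np.savez("side8.npz",**c);o=p+.003*Rc[:,2];o[2]=p[2]-.0339
print(red(c)[1],proj(c,o+np.array([[0,0,z] for z in(-.06,0,.006)])).round(1).tolist())
d=np.load("stp.npy")-o;print(rel(o)-rel(np.load("stp.npy")))
q=c["pixels"].astype(int)
for v in range(166,196): print(v," ".join("%3d%s"%(q[v,u].mean(),"b" if q[v,u,2]>1.4*q[v,u,0]+8 else " ") for u in range(216,238)))
E
```

```text
clock: 19.3
eef_pos: [0.4974, 0.1412, 0.187]
eef_rot: [[-0.164, 0.982, -0.091], [0.849, 0.188, 0.493], [0.502, 0.004, -0.865]]
ft_force: [0.5, -0.3, 0.8]
finger_gap: 0.0181
finger_force: 64.0
([221, 152, 7, 15, 69], [224.4, 160.6]) [[225.6, 183.0], [224.4, 166.0], [224.3, 164.2]]
[ 1.83094369e-03 -8.28400008e-05  6.96183010e-02]
166  24   22   39   49   20   22   30   28   28   27   30   14   15   45   54   58   56   46   43   63b  38b  24b
167  21   24   12   54   11   22   26   16   19   24   22   20   19   49   55   54   55   52   42   20b  22b  22b
168  29   43   54   53   33   17   21   24   28   17   21   15   36   56   53   53   52   55   49   22b  35b  33b
169  54   51   54   52   57   45   25   19   18   14   36   36   56   55   58   54   53   52   56   21b  34b  38b
170  50   54   53   54   52   55   59   53   60   59   44   57   51   54   53   53   52   54   56   33b  34b  38b
171  53   54   52   52   54   53   50   58   57   53   46   56   50   53   53   51   56   50   55   31b  38b  37b
172  56   52   55   48   53   52   52   51   55   54   41   51   53   53   50   50   
[... 1949 characters left out ...]
5   48   21b  25b
190  52   57   48   52   51   52   54  141   39   44   36   51   71   56   61   63   67   52   52   48   23b  26b
191  52   52   50   52   50   49   59  131  131   48   59   64   66   65   61   57   69   43   56   44   22b  21b
192  51   52   49   52   53   48   50  126  116  123   55   59   48   49   36   50   52   51   54   52   22b  22b
193  53   55   52   47   51   55   53   48   60   46   38   54   51   51   53   51   51   50   57   53   16b  22b
194  54   52   55   51   50   53   52   51   49   50   53   51   51   52   55   53   51   52   48   49   34b  43b
195  51   51   50   54   52   50   52   51   47   54   54   56   52   50   53   46   50   48   50   54   64   72
```

Run:
```python
from red import *
for x in(-.1535,-.142,-.124): print(x,proj(S,C((x+.004,.0003,.0835))).round(1),proj(S,C((x,.0003,.0835))).round(1))
for z in (.0931,.089): 
  r=least_squares(lambda p:proj(S,[p[0],p[1],z])[0]-[225.2,184.7],[.5,.13]).x;print("tip chest",rel([*r,z]))
for y in(.0115,-.0115): print("nose ctr", proj(S,C((-.153,y,.08))).round(1),proj(S,C((-.157,y,.08))).round(1))
```

```text
-0.1535 [[227.3 189.1]] [[227.7 190.1]]
-0.142 [[226.  186.3]] [[226.4 187.3]]
-0.124 [[224.1 182. ]] [[224.5 183. ]]
tip chest [-0.14106356  0.00301327  0.0931    ]
tip chest [-0.13682587  0.00196503  0.089     ]
nose ctr [[223.7 191.9]] [[224.1 192.9]]
nose ctr [[231.9 189.9]] [[232.4 190.9]]
```

```bash
python3 inch.py '[[0,0,0,0,0.0015,0,0],[0,0,0,-0.0025,0,0.0043,0],[0,0,0,-0.0025,0,0.0043,0],[0,0,0,-0.0025,0,0.0043,0],[0,0,0,-0.0025,0,0.0043,0],[0,0,0,0,0,0,0]]'
```

```text
clock: 20.1
eef_pos: [0.4986, 0.1415, 0.1666]
eef_rot: [[-0.163, 0.982, -0.092], [0.849, 0.187, 0.494], [0.502, 0.002, -0.865]]
ft_force: [0.7, -0.1, -0.0]
finger_gap: 0.0181
finger_force: 64.0
```

```bash
python3 inch.py '[[0,0,0,-0.0025,0,0.0043,0],[0,0,0,-0.0025,0,0.0043,0],[0,0,0,-0.0025,0,0.0043,0],[0,0,0,-0.0025,0,0.0043,0],[0,0,0,0,0,0,0]]'
python3 - <<'E'
from red import *
s=probe_bus.sense();p=np.array(s["eef_pos"])
c=read_camera("side");print(red(c)[1])
q=c["pixels"].astype(int)
for v in range(174,202): print(v," ".join("%3d%s"%(q[v,u].mean(),"b" if q[v,u,2]>1.4*q[v,u,0]+8 else " ") for u in range(216,238)))
E
```

```text
clock: 20.72
eef_pos: [0.4993, 0.1409, 0.1466]
eef_rot: [[-0.164, 0.982, -0.091], [0.85, 0.187, 0.493], [0.501, 0.003, -0.866]]
ft_force: [0.8, -1.8, -1.7]
finger_gap: 0.0181
finger_force: 65.2
([222, 166, 7, 13, 62], [225.8, 172.9])
174  52   53   39   54   48   53   20   26   27   26   25   29   24   27   59   52   55   49   52   22b  36b  31b
175  50   52   54   54   50   44   23   28   28   26   25   24   21   14   60   53   50   51   53   28b  37b  30b
176  53   52   53   55   47   48   26   25   28   29   26   27   23   16   36   54   48   52   52   26b  36b  33b
177  49   52   52   50   53   36   22   29   26   32   25   28   28   17   35   55   54   55   56   27b  19b  38b
178  53   51   48   49   53   29   18   25   35   31   28   35   17   17   19   57   53   53   52   29b  20b  35b
179  53   50   48   50   52   25   19   20   21   25   24   26   20   14   46   60   49   54   56   29b  30b  34b
180  52   52   55   54   55   55   34   15   21   23   21   18   10   20   39   48   49   53   58   27b  35b  35b
181  53   48   48   52   54   55   59   49   23   27   27   35   52 
[... 1624 characters left out ...]
1   50   68   73 
196  49   54   51   53   51   53   51   53   54   52   49   51   49   52   50   49   57   61   75   69   71   76 
197  54   56   53   52   51   52   50   50   49   52   48   51   56   59   73   71   73   70   69   72   70   68 
198  52   54   47   48   49   54   49   48   61   59   72   73   72   71   72   68   69   70   71   71   72   75 
199  51   50   52   48   64   60   76   72   75   72   72   70   69   69   71   71   70   75   73   69   74   73 
200  58   61   71   72   70   71   68   64   66   69   68   73   76   70   73   75   73   74   75   75   72   73 
201  66   69   70   65   67   67   68   74   75   76   72   73   71   71   72   73   70   71   72   76   74   74
```

```bash
python3 inch.py '[[0,0,0,-0.0025,0,0.0043,0],[0,0,0,-0.0025,0,0.0043,0],[0,0,0,-0.0025,0,0.0043,0],[0,0,0,-0.0025,0,0.0043,0],[0,0,0,-0.0015,0,0.0026,0],[0,0,0,0,0,0,0]]'
```

```text
clock: 21.52
eef_pos: [0.499, 0.1415, 0.1241]
eef_rot: [[-0.164, 0.982, -0.092], [0.849, 0.187, 0.494], [0.502, 0.003, -0.865]]
ft_force: [0.1, -0.2, -0.3]
finger_gap: 0.0181
finger_force: 64.0
```

```bash
for i in 1 2 3; do python3 inch.py '[[0,0,0,-0.0013,0,0.0022,0],[0,0,0,0,0,0,0]]' | grep -E "pos|ft"; done
```

```text
eef_pos: [0.499, 0.1414, 0.1217]
ft_force: [0.1, -0.4, -0.4]
eef_pos: [0.499, 0.1414, 0.1191]
ft_force: [-0.8, -1.0, 0.0]
eef_pos: [0.4993, 0.1414, 0.1167]
ft_force: [-1.2, 0.5, 0.3]
```

```bash
for i in 1 2 3; do python3 inch.py '[[0,0,0,-0.0008,0,0.0013,0],[0,0,0,0,0,0,0]]' | grep -E "pos|ft"; done
```

```text
eef_pos: [0.4993, 0.1415, 0.1165]
ft_force: [-0.8, -2.1, 8.6]
eef_pos: [0.4993, 0.1416, 0.1163]
ft_force: [-3.8, -4.4, 16.4]
eef_pos: [0.4994, 0.1417, 0.1161]
ft_force: [-4.2, -7.4, 25.1]
```

```bash
python3 inch.py '[[0,0,0,0.0016,0,-0.0028,0],[0,0,0,0,0,0,0],[0,0,0,0,0,0,0.04],[0,0,0,0,0,0,0.04],[0,0,0,0,0,0,0.04]]'
python3 inch.py '[[0,0,0,-0.005,0,-0.02,0.04],[0,0,0,-0.01,0,-0.03,0.04],[0,0,0,-0.02,0,-0.04,0.04],[0,0,0,-0.02,0,-0.04,0.04],[0,0,0,0,0,0,0.04],[0,0,0,0,0,0,0.04]]'
python3 - <<'E'
from red import *
s=probe_bus.sense();w=read_camera("wrist");w.update(pos=np.array(s["eef_pos"]),rot=np.array(s["eef_rot"]));R_=red(w);print(R_)
b=R_[0][0];print("head px centre -> chest",rel(hit(w,(b[0]+b[2]/2,b[1]+b[3]/2),.105)))
c=read_camera("side");print(red(c));o=np.load("stp.npy")
for dz in (0,.005):print(proj(c,o+np.array([[0,0,z+dz] for z in(0,.006,.048)])).round(1).tolist())
q=c["pixels"].astype(int)
for v in range(166,200): print(v," ".join("%3d%s"%(q[v,u].mean(),"r" if q[v,u,0]>2*q[v,u,1]+20 else "b" if q[v,u,2]>1.4*q[v,u,0]+8 else " ") for u in range(216,238)))
E
```

```text
clock: 23.65
eef_pos: [0.499, 0.1413, 0.1149]
eef_rot: [[-0.164, 0.982, -0.092], [0.849, 0.188, 0.493], [0.502, 0.003, -0.865]]
ft_force: [-0.5, 0.1, -0.7]
finger_gap: 0.0398
finger_force: 0.0
clock: 24.4
eef_pos: [0.5194, 0.0308, 0.1996]
eef_rot: [[-0.163, 0.982, -0.092], [0.849, 0.187, 0.494], [0.503, 0.002, -0.864]]
ft_force: [-0.2, 1.0, 0.4]
finger_gap: 0.0399
finger_force: 0.0
[([247, 95, 26, 45, 977], [259.3, 116.5])]
head px centre -> chest [-0.13312929 -0.00113858  0.105     ]
[([288, 41, 6, 8, 34], [290.5, 44.5]), ([410, 366, 9, 18, 51], [414.0, 375.9])]
[[225.9, 186.1], [225.8, 184.5], [225.0, 172.7]]
[[225.8, 184.7], [225.7, 183.1], [224.9, 171.3]]
166  56   47   61  109   93   78   59   53   23    3    9    8   11    8   14    0    5   15   16   11    5   11 
167  32   25   14   43   40   31   52   38   12   11    0    5   12    5b  12    8   13   13   17   16   13    5 
168  30   39   51   51   47   50   49   11    4    0   12   13   12   14    9   12    6    3    8   19   15   15 
169  59   55   54   53   71   72   68   17    4   63    8    4   11    7    3   11   11   
[... 2742 characters left out ...]
2   87   14b  26b
194  68   72   69   69   70   65   46   49   49   41   73   56   46   44   51   54   56  140  130  133   50b 102 
195  69   65   66   69   70   62   65   46   51   41   76   79   62   34   53   48   49   47   44   66   67  141 
196  66   66   61   63   58   81   95   43   51   40   49   82   68   37   50   53   61   55   68   71   68   98 
197  59   79   94  106  128  129  131  112   46   48   51   54   47   46   74   72   70   73   71   71   66   79 
198 136  128  126  111   96   97   43   68   61   60   49   55   52   55   74   69   73   74   75   70   77  182 
199 100   96   45   43   65   68   65   73   69   76   51   54   54   50   76   71   74   76   74   68   69  177
```

```bash
python3 inch.py '[[0,0,0,0.02,-0.05,-0.035,0.04],[0,0,0,0.02,-0.05,-0.03,0.04],[0,0,0,0.02,-0.05,-0.03,0.04],[0,0,0,0.02,-0.05,-0.03,0.04],[0,0,0,0,0,0,0.04],[0,0,0,0,0,0,0.04]]'
python3 - <<'E'
from red import *
c=read_camera("side");print(red(c));o=np.load("stp.npy")
print(proj(c,o+np.array([[0,0,z] for z in(0,.006,.048)])).round(1).tolist())
q=c["pixels"].astype(int)
for v in range(168,196): print(v," ".join("%3d%s"%(q[v,u].mean(),"r" if q[v,u,0]>2*q[v,u,1]+20 else "b" if q[v,u,2]>1.4*q[v,u,0]+8 else " ") for u in range(216,238)))
# tubes, marker, bottle, beaker moved? compare with first pictures outside the chest
d=np.abs(q-S["pixels"].astype(int)).max(2);d[:235]=0;ys,xs=np.where(cv2.medianBlur((d>45).astype(np.uint8),5)>0)
print("side diff rows>235",len(ys),(xs.min(),xs.max(),ys.min(),ys.max()) if len(ys) else "")
t=read_camera("top");d=np.abs(t["pixels"].astype(int)-T["pixels"]).max(2);m=cv2.medianBlur((d>45).astype(np.uint8),5)
k,l,st,ce=cv2.connectedComponentsWithStats(m);print([s.tolist() for s in st[1:] if s[4]>15],red(t))
E
```

```text
clock: 25.25
eef_pos: [0.3232, -0.0, 0.3461]
eef_rot: [[-0.164, 0.982, -0.091], [0.849, 0.188, 0.494], [0.502, 0.004, -0.865]]
ft_force: [0.6, -0.0, -0.1]
finger_gap: 0.04
finger_force: 0.0
[([288, 41, 6, 8, 34], [290.5, 44.5]), ([222, 171, 8, 16, 110], [225.9, 178.4]), ([409, 366, 10, 18, 69], [413.5, 376.1])]
[[225.9, 186.1], [225.8, 184.5], [225.0, 172.7]]
168  31   43   53   53   50   51   49   51   56   83   73   55   73   75   77   75   77   76   61   21b  40b  38b
169  56   55   51   55   79   79   79   77   51   77   73   74   76   75   72   75   71   80   70   22b  39b  38b
170  53   77   81   77   52   76   74   72   78   74   76   75   70   72   70   70   72   73   75   32b  35b  38b
171  54   71   74   74   76   71   74   70   68r  60r  64r  59r  68   80   71   74   72   74   77   31b  38b  38b
172  75   70   71   71   70   73   68   65r  61r  59r  60r  60r  62r  61r  72   71   74   77   78   18b  35b  41b
173  72   69   73   71   74   75   56r  61r  60r  61r  58r  59r  63r  68r  75   74   72   73   78   21b  36b  39b
174  71   75   73   73   73   74   53r  63r  61r  60r 
[... 2071 characters left out ...]
  36   46   47   70   70   70   15b  31b
193  74   70   71   71   72   74   49   52   64   35   36   57   47   48   53   53   52   89  105   92   12b  26b
194  71   75   77   73   71   74   50   47   49   41   82   51   49   49   56   55   56  140  141  139   57b 106 
195  79   70   70   68   66   70   70   51   51   46   81   79   67   43   54   55   54   52   49   72   71  145 
side diff rows>235 3267 (np.int64(0), np.int64(286), np.int64(235), np.int64(362))
[[0, 162, 285, 222, 19749], [71, 182, 42, 140, 1963], [376, 203, 8, 6, 37], [385, 202, 10, 8, 59], [105, 217, 19, 56, 404], [264, 270, 238, 114, 13142]] [([410, 0, 98, 64, 5501], [458.9, 29.5]), ([205, 225, 8, 7, 47], [208.6, 228.0])]
```

```bash
python3 -c "
from cell import env, probe_bus, read_camera
print(env.finish_job())"
```

```text
the job is handed in; nothing more can be done
None
```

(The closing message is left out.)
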